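# Gang old rack runners in the cutting jig

## Robot

A 6-joint arm with a two-finger parallel gripper is mounted at the origin on the work surface. World frame = base frame: x ahead of the robot, y to its left, z up, the work surface at z = 0. Lengths are in mm, angles in rad, forces in N, time in s.
With the tool pointing down it reaches from about 150 to 775 mm from the base axis. Payload 6.1 kg.
Tool frame: the origin (TCP) lies on the mounting face of the last link; the fingertips stand 173 mm ahead of it and the grasp point (between the pads) lies ctrl.hold_point_z ahead of it (ctrl.hold_point_z is the distance from the TCP to the grasp point, in mm); z points along the fingers, y is the line along which they close (so a half turn about z gives the same grasp; the last joint's range is limited). The gripper opens to 85 mm and grips with 20 to 120 N. Pads are 22 mm wide; open, the fingers measure 114 mm over their backs; the gripper's body (76 mm by 85 mm) begins 54 mm behind the grasp point. The pads swing forward as they close: fully open they stand 13 mm farther back than shut.
Start: joints at [1.225, 0.126, -0.04, 1.405, 0, 1.571], TCP at [177.941, 493.909, 404.695] pointing down, gripper open.
Joint ranges: [-2.72, 2.72], [-0.95, 1.95], [-1.27, 1.35], [-1.78, 2.02], [-1.46, 1.47], [-3.14, 3.14]. Speed limits (rad/s): [2.39, 2.39, 3.01, 3.14, 3.14, 3.14].

## Interface

Orientations are given as a unit quaternion [x, y, z, w].
In Python, from station import ctrl, viewer, ticket gives the robot as it stands.
- The arm moves only by the tool jog_arm, never from a script. Its argument "series" is text: rows parted by semicolons, each of 7 numbers parted by spaces: the shift along the tool's x, y, z in mm, then the turn, a rotation vector about the tool's x, y, z in rad, then the closure in counts, from 0 (fully open) to 255 (shut). In form: tx ty tz rx ry rz fingers; .... A call has 1 to 12 rows; each row is the pose to reach, as a shift and turn from the pose commanded when the call began, along the tool's axes at that moment; what a row does not reach only later rows make up. A row lasts 1/10 s, in which the tool goes at most 50 mm and 8.59 degrees, less where a joint would pass 70% of its speed; a pose out of reach is approached as far as the arm can. A call with a gripper value outside its range is refused whole. The fingers move at their own pace and stop on an object; "force" is the grip in N (left out, the last holds). Time passes only in rows, so rows that repeat a pose let the fingers close. It gives the time, the measured TCP pose, the force, the opening and the grip force at its end, in the units of the state.
- ctrl.observe(): the state, without advancing time (a new reading comes with each control period).
- viewer.grab_frame(name): name is "scene" or "top"; returns a dict with "color" (480x640x3 uint8, blue, green, red), "mtx" (3x3 intrinsics, pixels), "D" ([k1, k2, p1, p2, k3] as OpenCV has them; the pictures are not rectified), "view" (4x4, takes a point from world to camera coordinates). Camera axes: x right, y down, z forward; pixel columns grow to the right and rows downward; lengths in mm; the calibration is good to about 2 mm. A picture is of the moment at which its call begins. There is no depth.
- ticket.sign_off(): hands the job in; it is judged then, once.
The state is a dict: "clock": time; "qpos": joint angles; "qd": joint speeds; "tau": joint torques, N m; "eef_pos": TCP position; "eef_rot": TCP orientation; "ft_force": force on the tool from outside, world axes, zero at the start; "ft_torque": the same for the moment, N m; "width": finger opening in mm; "finger_force": force on a finger pad.
Only numpy, scipy, OpenCV 4.12 (cv2) and the standard library are available. Lean on these libraries where they do the work, as an engineer would, in place of code of your own. Each camera call takes 0.05 s, during which the arm holds its last target. There are 200 camera calls.

## Task

Set up the old rack runner tubes for sawing equal spacer sleeves off their plain ends: flip the jig's stop down, then pull every tube up out of its spring clips, lay each in a groove of its own in the cutting jig and slide it along until its plain end is fully home against the stop. When all of them are gauged, lower the hold-down bar onto the tubes, and then flip the stop back up out of the way so that the sleeves cannot jam against it, leaving the tube ends on the gauge line. Leave the hacksaw, the caster and the jar alone.

Things in the scene. Friction and masses are not known exactly. Their poses are not given: they have to be found in the camera images.
- jig: cutting jig fixed on the bench: wooden base 290 x 300 x 15 mm with two aluminium rails along y, 16 mm thick, at x = -32 and +32 mm, tops 54 mm high, each with five 90-degree V-notches (the grooves). Posts and saw-guide pins at |y| = 123 to 146 mm rise to 82 mm. Origin on the bench under the middle of the grooves, z up, x along the grooves towards the flip stop
- stop (a joint): flip stop of the jig, a bar on two side arms, 0.2 kg. 0 rad = down on the fence ends, its bar (254 mm wide, 44 to 52 mm high) across the ends of all grooves, where a tube pushed against it does not lift it; 1.72 rad = flipped up and back, as it starts. It balances near 1.35 rad: beyond that it falls back up, short of it down, at a damped speed; 2 to 4 N along jig x at its grip rod move it
- stop_pivot (a point): middle of the stop's hinge axis, which runs along jig y: jig x = +130 mm, 50 mm over the bench
- stop_grip (a point): middle of the stop's grip rod, round, 10 mm thick, 72 mm long along jig y, on two 8 mm stems 64 mm apart. It swings on a 68 mm radius about the pivot. Down: jig x = +90, z = 105 mm; up: jig x = +190, z = 82 mm. Take it loosely from above, a finger on each side in jig x, and follow the arc: the round rod turns between the fingers
- holddown (a joint): hold-down bar of the jig, a steel bar 254 x 20 x 16 mm on two side arms, 0.5 kg. 1.72 rad = swung up and back, away from the stop, as it starts; lowered, it rests across all the tubes at jig x = -32 mm, at about 0.03 rad (0 with no tube). It balances near 1.5 rad: beyond that it falls back, short of it down, at a damped speed
- holddown_pivot (a point): middle of the hold-down's hinge axis, which runs along jig y: jig x = -112 mm, 66 mm over the bench
- holddown_grip (a point): middle of the hold-down's grip rod: like the stop's, round, 10 mm thick, 72 mm long along jig y, on two 8 mm stems 64 mm apart. It swings on a 97 mm radius about the hold-down's pivot. Lowered: jig x = -32, z = 121 mm; up: jig x = -178, z = 137 mm
- rack: clip rack fixed on the bench: plywood board 200 x 262 x 15 mm with two rows (x = -45 and +45 mm) of five upward-facing C-shaped spring clips, at y = -96, -48, 0, +48, +96 mm; a tube lies along x in one clip of each row. An upstand at x = -108 mm and the footplate keep it from sliding out endwise. Some clips may be empty. Origin on the bench under the middle, z up, x the way the plain ends point
- clips_mid (a point): middle of the clip rack at the height of the tubes' axes, 50 mm. The steel clips are 14 mm wide along the tube, 26 mm across, 64 mm high, with lips that close over the tube; between the two rows 76 mm of tube is free to grip. Lifted straight up, across its axis, a tube resists with 10 to 18 N in all, then snaps free after some 5 mm
- hacksaw: junior hacksaw lying on the bench beyond the work, about 340 x 90 mm, to be left alone
- caster: trolley caster wheel 76 mm in diameter standing on the bench, to be left alone
- jar: glass jar of screws 68 mm wide, 85 mm high, to be left alone
- groove_1 (a point): middle of groove 1 of the jig, at jig y = -96 mm: where the axis of a tube seated in it lies, 50 mm over the bench. Between the rails 48 mm of the tube is free for the fingers, 35 mm deep below the axis. The stop's face, when down, is 85 mm from here along jig x, so a tube pushed home against it has its origin here
- groove_2 (a point): middle of groove 2 of the jig, at jig y = -48 mm: where the axis of a tube seated in it lies, 50 mm over the bench. Between the rails 48 mm of the tube is free for the fingers, 35 mm deep below the axis. The stop's face, when down, is 85 mm from here along jig x, so a tube pushed home against it has its origin here
- groove_3 (a point): middle of groove 3 of the jig, at jig y = 0 mm: where the axis of a tube seated in it lies, 50 mm over the bench. Between the rails 48 mm of the tube is free for the fingers, 35 mm deep below the axis. The stop's face, when down, is 85 mm from here along jig x, so a tube pushed home against it has its origin here
- groove_4 (a point): middle of groove 4 of the jig, at jig y = 48 mm: where the axis of a tube seated in it lies, 50 mm over the bench. Between the rails 48 mm of the tube is free for the fingers, 35 mm deep below the axis. The stop's face, when down, is 85 mm from here along jig x, so a tube pushed home against it has its origin here
- groove_5 (a point): middle of groove 5 of the jig, at jig y = 96 mm: where the axis of a tube seated in it lies, 50 mm over the bench. Between the rails 48 mm of the tube is free for the fingers, 35 mm deep below the axis. The stop's face, when down, is 85 mm from here along jig x, so a tube pushed home against it has its origin here
- tube_1: old tray-rack runner: straight aluminium tube, diameter 20 mm, 145 mm long, about 60 g; one end has a 24 x 24 x 4 mm square footplate, the other is plain and open. Origin on the axis 85 mm from the plain end (near the balance point), x along the axis towards the plain end. Starts lying level in two spring clips, axis 50 mm over the bench. None if absent today
- tube_2: old tray-rack runner: straight aluminium tube, diameter 20 mm, 150 mm long, about 60 g; one end has a 24 x 24 x 4 mm square footplate, the other is plain and open. Origin on the axis 85 mm from the plain end (near the balance point), x along the axis towards the plain end. Starts lying level in two spring clips, axis 50 mm over the bench. None if absent today
- tube_3: old tray-rack runner: straight aluminium tube, diameter 20 mm, 155 mm long, about 60 g; one end has a 24 x 24 x 4 mm square footplate, the other is plain and open. Origin on the axis 85 mm from the plain end (near the balance point), x along the axis towards the plain end. Starts lying level in two spring clips, axis 50 mm over the bench. None if absent today
- tube_4: old tray-rack runner: straight aluminium tube, diameter 20 mm, 160 mm long, about 60 g; one end has a 24 x 24 x 4 mm square footplate, the other is plain and open. Origin on the axis 85 mm from the plain end (near the balance point), x along the axis towards the plain end. Starts lying level in two spring clips, axis 50 mm over the bench. None if absent today
- tube_5: old tray-rack runner: straight aluminium tube, diameter 20 mm, 165 mm long, about 60 g; one end has a 24 x 24 x 4 mm square footplate, the other is plain and open. Origin on the axis 85 mm from the plain end (near the balance point), x along the axis towards the plain end. Starts lying level in two spring clips, axis 50 mm over the bench. None if absent today

How it is judged (in metres and radians):
On the way, in this order (a step that is already met when the one before it is completed fails the run):
1. the stop is flipped down (value of joint stop below 0.06 rad), for 0.2 s.
2. with the stop down and the hold-down still up, every tube lies in a groove with its plain end against the stop (x of tube_1 in the frame of jig between -0.0035 and 0.0035 m and z of tube_1 in the frame of jig between 0.047 and 0.053 m and angle between the x axis of each of tube_1, tube_2, tube_3, tube_4, tube_5 and the x axis of jig, either way round below 0.05 rad and x of tube_2 in the frame of jig between -0.0035 and 0.0035 m and z of tube_2 in the frame of jig between 0.047 and 0.053 m and x of tube_3 in the frame of jig between -0.0035 and 0.0035 m and z of tube_3 in the frame of jig between 0.047 and 0.053 m and x of tube_4 in the frame of jig between -0.0035 and 0.0035 m and z of tube_4 in the frame of jig between 0.047 and 0.053 m and x of tube_5 in the frame of jig between -0.0035 and 0.0035 m and z of tube_5 in the frame of jig between 0.047 and 0.053 m and value of joint stop below 0.06 rad and value of joint holddown above 1.3 rad), for 0.2 s.
3. the hold-down bar rests on the gauged tubes while the stop is still down (x of tube_1 in the frame of jig between -0.0035 and 0.0035 m and z of tube_1 in the frame of jig between 0.047 and 0.053 m and angle between the x axis of each of tube_1, tube_2, tube_3, tube_4, tube_5 and the x axis of jig, either way round below 0.05 rad and x of tube_2 in the frame of jig between -0.0035 and 0.0035 m and z of tube_2 in the frame of jig between 0.047 and 0.053 m and x of tube_3 in the frame of jig between -0.0035 and 0.0035 m and z of tube_3 in the frame of jig between 0.047 and 0.053 m and x of tube_4 in the frame of jig between -0.0035 and 0.0035 m and z of tube_4 in the frame of jig between 0.047 and 0.053 m and x of tube_5 in the frame of jig between -0.0035 and 0.0035 m and z of tube_5 in the frame of jig between 0.047 and 0.053 m and value of joint stop below 0.06 rad and value of joint holddown below 0.1 rad), for 0.2 s.
4. the stop is flipped up with the hold-down bar still on (value of joint stop above 1.5 rad and value of joint holddown below 0.1 rad), for 0.2 s.
At the end, for the whole second after the job is handed in: every tube lies at rest in a groove of the jig (axis 50 mm over the bench within 3 mm, parallel to the groove within 0.05 rad) with its plain end within 3.5 mm of where the stop's face gauges it; the hold-down bar rests on the tubes (below 0.10 rad); the stop is up (above 1.5 rad) (all of step 4 and x of tube_1 in the frame of jig between -0.0035 and 0.0035 m and z of tube_1 in the frame of jig between 0.047 and 0.053 m and angle between the x axis of each of tube_1, tube_2, tube_3, tube_4, tube_5 and the x axis of jig, either way round below 0.05 rad and x of tube_2 in the frame of jig between -0.0035 and 0.0035 m and z of tube_2 in the frame of jig between 0.047 and 0.053 m and x of tube_3 in the frame of jig between -0.0035 and 0.0035 m and z of tube_3 in the frame of jig between 0.047 and 0.053 m and x of tube_4 in the frame of jig between -0.0035 and 0.0035 m and z of tube_4 in the frame of jig between 0.047 and 0.053 m and x of tube_5 in the frame of jig between -0.0035 and 0.0035 m and z of tube_5 in the frame of jig between 0.047 and 0.053 m and linear speed of each of tube_1, tube_2, tube_3, tube_4, tube_5 below 0.03 m/s); the robot touches nothing.
It fails at once if the hacksaw is disturbed (moved more than 30 mm) (distance of hacksaw from where it was at the start of the episode above 0.03 m).
It fails at once if the caster is disturbed (moved more than 30 mm) (distance of caster from where it was at the start of the episode above 0.03 m).
It fails at once if the jar is disturbed (moved more than 30 mm) (distance of jar from where it was at the start of the episode above 0.03 m).
Of tube_1, tube_2, tube_3, tube_4, tube_5 only 3 to 5 are there at a start; the rules pass over those that are not, and their reading is None.
At some moment in a run one of tube_1, tube_2, tube_3, tube_4, tube_5 may be knocked a few centimetres aside while the robot is not near it.
Once in a run the grip may slacken for a moment while it holds something.
It also fails if it takes over 210 s, if anything falls off the work surface, if the arm or the gripper's body presses on something with over 40 N, if the wrist force passes 120 N, or if a joint passes its speed limit or range.

## Working session

There is one attempt and no reset: what is moved stays moved. The work goes in short steps, Python scripts to look and compute and a tool call to move; the robot and the scene stay as the last step left them, time stands still between calls to the robot, and variables do not carry over. Pictures are saved under pics/ and viewed, at most 14 in all, crops included, and the job is handed in when it is done.

Besides the shell and the picture viewer there is one more tool, called after "Request:" by a JSON object that holds its "op" and its "data", one argument or row to a line. jog_arm: Moves the arm, as the interface text tells. Its arguments: {"type":"object","properties":{"series":{"type":"string"},"force":{"type":"number"}},"required":["series"]}

```bash
ls; mkdir -p pics; python3 - <<'E'
from station import ctrl, viewer
import cv2
s=ctrl.observe(); print(s, ctrl.hold_point_z)
for n in("scene","top"):
    f=viewer.grab_frame(n); cv2.imwrite(f"pics/{n}0.png",f["color"]); print(n,f["mtx"],f["D"],f["view"])
E
```

```text
pics
{'clock': 0.0, 'qpos': array([ 1.22496108e+00,  1.26396949e-01, -4.06401666e-02,  1.40540240e+00,
        2.19825173e-05,  1.57078624e+00]), 'qd': array([-0.00011109, -0.00023409, -0.00097316,  0.00016594,  0.00021173,
        0.00254766]), 'tau': array([ 1.63965851e-03, -4.35913289e+01,  3.52922988e+01,  1.74134632e-02,
        1.83421225e-04,  3.09802040e-06]), 'eef_pos': array([177.91690389, 493.78819338, 403.90463008]), 'eef_rot': array([ 1.72052173e-01,  9.85087496e-01, -8.07449134e-04, -1.52192478e-04]), 'ft_force': array([-0.52058965, -0.45023956,  1.13777868]), 'ft_torque': array([0.04179553, 0.01821855, 0.00593466]), 'finger_force': 0.0, 'width': 85.64320101123687} 154.70000000000002
scene [[460.62843712   0.         321.07634509]
 [  0.         460.62843712 243.07740209]
 [  0.           0.           1.        ]] [0.01343563 0.         0.         0.         0.        ] [[ 8.43663184e-01  5.36697461e-01 -1.37210676e-02 -4.92153574e+02]
 [ 4.20077849e-01 -6.75826139e-01 -6.05634899e-01 -1.92051026e+02]
 [-3.34315769e-01  5.05187951e-01 -7.95624347e-01  1.44848391e+03]
 [ 0.00000000e+00  0.00000000e+00  0.00000000e+00  1.00000000e+00]]
top [[598.60003322   0.         304.79552787]
 [  0.         598.60003322 252.17282745]
 [  0.           0.           1.        ]] [-0.03911709  0.          0.          0.          0.        ] [[ 8.91129557e-03 -9.99917754e-01 -9.22358941e-03 -7.17628872e+00]
 [-9.88693639e-01 -7.42977739e-03 -1.49765440e-01  6.10780452e+02]
 [ 1.49684594e-01  1.04539083e-02 -9.88678531e-01  1.45297793e+03]
 [ 0.00000000e+00  0.00000000e+00  0.00000000e+00  1.00000000e+00]]
```

View pics/scene0.png

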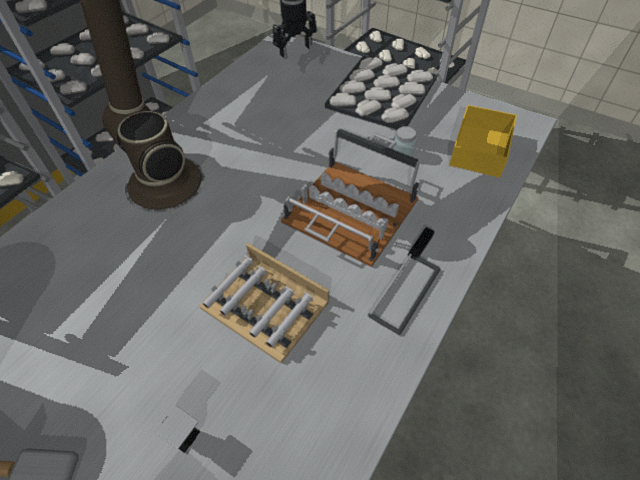

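View pics/top0.png

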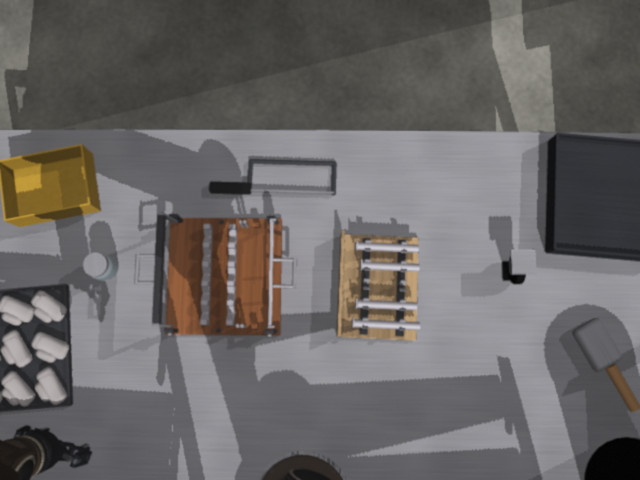

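```bash
cat > h.py <<'E'
from station import ctrl, viewer
import cv2, numpy as np
np.set_printoptions(precision=1,suppress=True)
def ray(f,p,z):
    "pixels -> world points on plane z"
    u=cv2.undistortPoints(np.float64(p).reshape(-1,1,2),f["mtx"],f["D"]).reshape(-1,2)
    V=f["view"];R,t=V[:3,:3],V[:3,3];c=-R.T@t
    d=np.c_[u,np.ones(len(u))]@R
    return c+d*((z-c[2])/d[:,2])[:,None]
def proj(f,P):
    V=f["view"]
    return cv2.projectPoints(np.float64(P).reshape(-1,1,3),cv2.Rodrigues(V[:3,:3])[0],V[:3,3],f["mtx"],f["D"])[0].reshape(-1,2)
E
python3 - <<'E'
from h import *
F={n:viewer.grab_frame(n) for n in("top","scene")}
cv2.imwrite("pics/tc.png",cv2.resize(F["top"]["color"][200:350,130:430],None,fx=2.66,fy=2.66,interpolation=cv2.INTER_CUBIC))
cv2.imwrite("pics/sc.png",cv2.resize(F["scene"]["color"][120:365,190:450],None,fx=2.4,fy=2.4,interpolation=cv2.INTER_CUBIC))
for n,pj,pr in(("top",(190,300),(385,330)),("scene",(380,245),(275,352))):
    f=F[n];hsv=cv2.cvtColor(f["color"],cv2.COLOR_BGR2HSV);print(n,hsv[pj[1],pj[0]],hsv[pr[1],pr[0]])
    for k,lo,hi in(("jig",(4,120,40),(14,255,255)),("rack",(14,60,60),(24,200,255))):
        m=cv2.inRange(hsv,lo,hi); m=cv2.morphologyEx(m,cv2.MORPH_CLOSE,np.ones((3,3)))
        x0,x1,y0,y1=(130,430,200,350) if n=="top" else(190,450,120,365)
        mm=np.zeros_like(m);mm[y0:y1,x0:x1]=m[y0:y1,x0:x1]
        N,L,S,C=cv2.connectedComponentsWithStats(mm); 
        big=np.isin(L,[i for i in range(1,N) if S[i,4]>30])
        p=np.argwhere(big)[:,::-1]
        r=cv2.minAreaRect(ray(f,p,15)[:,:2].astype(np.float32)); print(k,len(p),r)
E
```

```text
top [ 12 149 135] [ 17  98 148]
jig 9536 ((554.39599609375, 203.87876892089844), (292.5235595703125, 286.2387390136719), 0.3692084848880768)
rack 4941 ((533.391845703125, -186.81866455078125), (199.32943725585938, 268.2181396484375), 87.61189270019531)
scene [ 13 148  86] [ 19  93 187]
jig 4401 ((558.3197631835938, 199.22280883789062), (293.7295837402344, 298.2847900390625), 89.93279266357422)
rack 8791 ((545.9070434570312, 29.850128173828125), (652.5641479492188, 315.77398681640625), 84.85823059082031)
```

View pics/tc.png

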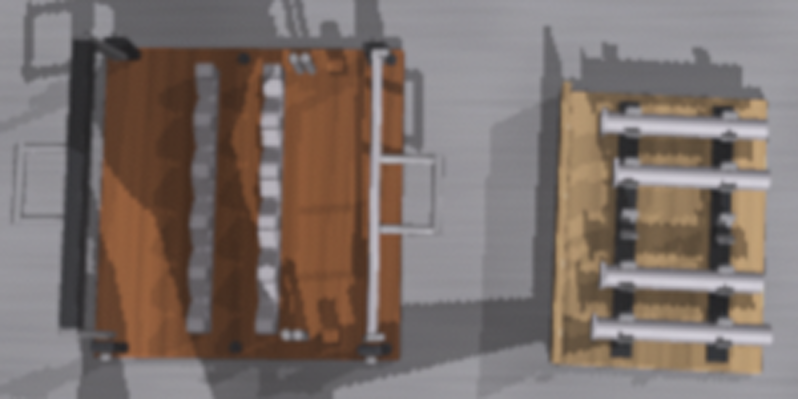

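View pics/sc.png

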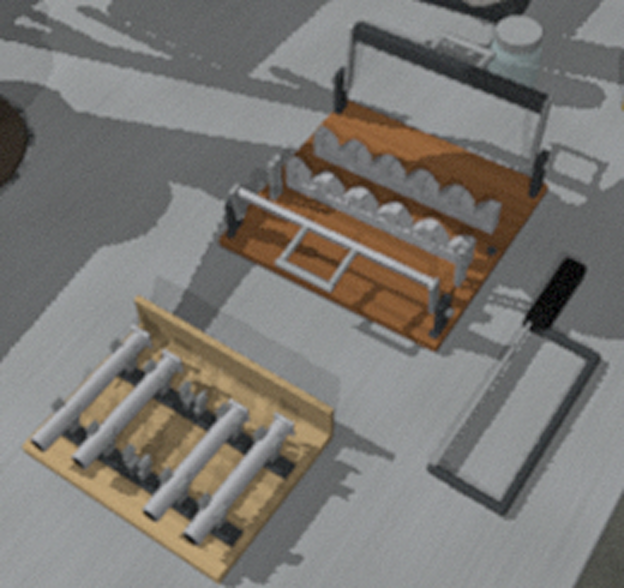

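```bash
python3 - <<'E'
from h import *
F={n:viewer.grab_frame(n) for n in("top","scene")}
T=lambda p:(np.array(p,float)+.5)/2.66-.5+[130,200]
S=lambda p:(np.array(p,float)+.5)/2.4-.5+[190,120]
def tri(a,b):
    A=[];B=[]
    for f,p in((F["top"],T(a)),(F["scene"],S(b))):
        q=ray(f,p,0)[0];r=ray(f,p,100)[0];d=(r-q)/np.linalg.norm(r-q);M=np.eye(3)-np.outer(d,d);A.append(M);B.append(M@q)
    x=np.linalg.lstsq(np.vstack(A),np.hstack(B),rcond=None)[0]
    return x, np.linalg.norm(np.vstack(A)@x-np.hstack(B))
for k,a,b in(("grip near",(434,232),(278,262)),("grip far",(437,156),(333,287)),("bar near",(372,345),(237,190)),("bar far",(377,52),(436,284)),
 ("base near -y",(400,358),(222,241)),("base far -y",(402,48),(438,349)),("base far +y",(105,47),(546,184)),("hbar near",(72,328),(357,26)),("hbar far",(84,42),(548,97)),
 ("t1 p",(771,335),(40,440)),("t2 p",(763,286),(82,460)),("t4 p",(768,182),(152,512)),("t5 p",(768,131),(193,537))):
    print(k,*tri(a,b))
for k,z,p in(("grip",82,[(434,232),(437,156)]),("base",15,[(400,358),(402,48),(102,47)]),("hgrip",137,[(17,220),(22,146)]),("rails",54,[(204,65),(198,331),(272,65),(265,331)]),
  ("rackedge",15,[(763,372),(768,99)]),("plain60",60,[(771,335),(763,286),(768,182),(768,131)]),("axis plain",50,[(765,334),(758,285),(765,181),(765,130.5)]),("axis foot",50,[(597,328),(606,276),(620,174),(606,123)])):
    print(k);print(ray(F["top"],[T(q) for q in p],z))
print("scene axis p/f");print(ray(F["scene"],[S(q) for q in((40,440),(82,460),(152,512),(193,537),(138,337),(170,358),(237,408),(283,424))],50))
E
```

```text
grip near [520.   25.4  77.8] 0.7286657932334707
grip far [590.8  24.4  81.4] 1.3832386953116038
bar near [420.   82.8  83.9] 5.261414768593022
bar far [686.1  80.6  89.9] 1.4890061403878763
base near -y [408.7  60.3   8.2] 3.4189292210364646
base far -y [706.9  61.5   6.7] 0.3927119131225246
base far +y [703.6 350.3  11.6] 1.902898389944395
hbar near [429.5 337.  150.3] 3.0589111116154037
hbar far [682.5 337.6 154.5] 5.5059389262370955
t1 p [ 431.5 -282.1   56.4] 3.469244440683144
t2 p [ 477.7 -275.9   49.3] 5.3317105024618625
t4 p [ 573.8 -283.3   50.2] 3.3205521223758603
t5 p [ 622.6 -283.7   50.2] 4.331277794407768
grip
[[520.   25.7  82. ]
 [590.   23.7  82. ]]
base
[[406.8  58.3  15. ]
 [704.9  60.8  15. ]
 [704.1 353.3  15. ]]
hgrip
[[522.4 392.1 137. ]
 [588.3 390.9 137. ]]
rails
[[679.1 245.9  54. ]
 [429.2 243.2  54. ]
 [679.5 181.5  54. ]
 [429.8 181.2  54. ]]
rackedge
[[ 396.5 -283.4   15. ]
 [ 657.3 -293.    15. ]]
plain60
[[ 429.8 -283.4   60. ]
 [ 474.6 -276.8   60. ]
 [ 571.  -283.2   60. ]
 [ 618.9 -284.2   60. ]]
axis plain
[[ 431.  -279.7   50. ]
 [ 476.1 -274.    50. ]
 [ 573.2 -282.3   50. ]
 [ 621.  -283.2   50. ]]
axis foot
[[ 435.4 -124.8   50. ]
 [ 483.4 -133.3   50. ]
 [ 578.8 -146.7   50. ]
 [ 627.  -133.8   50. ]]
scene axis p/f
[[ 429.7 -278.3   50. ]
 [ 480.8 -273.4   50. ]
 [ 575.4 -281.5   50. ]
 [ 624.7 -281.5   50. ]
 [ 435.1 -124.2   50. ]
 [ 481.3 -127.9   50. ]
 [ 577.9 -141.1   50. ]
 [ 628.9 -131.8   50. ]]
```

```bash
cat >> h.py <<'E'
from scipy.spatial.transform import Rotation as Ro
def go(x,y,z,yaw,s=None):
    "shift/turn in tool axes to put grasp point at x,y,z, tool y at world angle yaw deg, tool z down"
    s=s or ctrl.observe(); R=Ro.from_quat(s["eef_rot"])
    c,n=np.cos(np.radians(yaw)),np.sin(np.radians(yaw))
    G=np.array([[n,c,0],[-c,n,0],[0,0,-1.]]) # cols: x,y,z tool
    d=R.inv().apply(np.array([x,y,z+ctrl.hold_point_z])-s["eef_pos"])
    r=(R.inv()*Ro.from_matrix(G)).as_rotvec()
    print(x,y,z,'->',np.round(d,1),np.round(r,3))
def st():
    s=ctrl.observe();R=Ro.from_quat(s["eef_rot"]).as_matrix()
    print("t%.1f"%s["clock"],"gp",s["eef_pos"]+R[:,2]*ctrl.hold_point_z,"yaw %.2f"%np.degrees(np.arctan2(R[1,1],R[0,1])),"q",np.round(s["qpos"],2),"F",s["ft_force"],"w %.1f ff %.1f"%(s["width"],s["finger_force"]))
E
python3 - <<'E'
from h import *
st()
go(555,23.5,249,90); go(555,23.5,140,90)
E
```

```text
t0.3 gp [177.9 493.8 249.7] yaw 70.19 q [ 1.2  0.1 -0.   1.4  0.   1.6] F [ 1.  -0.3 -0.7] w 85.7 ff 0.0Traceback (most recent call last):
  File "<stdin>", line 3, in <module>
  File "h.py", line 20, in go
    r=(R.inv()*Ro.from_matrix(G)).as_rotvec()
               ~~~~~~~~~~~~~~^^^
  File "scipy/spatial/transform/_rotation.pyx", line 1143, in scipy.spatial.transform._rotation.Rotation.from_matrix
ValueError: Non-positive determinant (left-handed or null coordinate frame) in rotation matrix 0: [[ 1.  0.  0.]
 [-0.  1.  0.]
 [ 0.  0. -1.]].
```

```bash
sed -i 's/\[\[n,c,0\],\[-c,n,0\]/[[-n,c,0],[c,n,0]/' h.py
python3 - <<'E'
from h import *
go(555,23.5,249,90); go(555,23.5,140,90)
E
```

```text
555 23.5 249 -> [-514.2 -314.7    0.9] [-0.  -0.  -0.3]
555 23.5 140 -> [-514.2 -314.7  109.9] [-0.  -0.  -0.3]
```

Request:
{"op": "jog_arm", "data": {
  "series": "-514 -315 1 0 0 -0.346 183;-514 -315 1 0 0 -0.346 183;-514 -315 1 0 0 -0.346 183;-514 -315 1 0 0 -0.346 183;-514 -315 1 0 0 -0.346 183;-514 -315 1 0 0 -0.346 183;-514 -315 1 0 0 -0.346 183;-514 -315 1 0 0 -0.346 183;-514 -315 1 0 0 -0.346 183;-514 -315 1 0 0 -0.346 183;-514 -315 1 0 0 -0.346 183;-514 -315 1 0 0 -0.346 183",
  "force": 60
}}

```text
clock: 1.5
eef_pos: [549.0, 29.6, 403.8]
eef_rot: [0.0, 1.0, 0.0, 0.0]
ft_force: [0.5, 1.1, -0.2]
width: 23.9
finger_force: 0.0
```

Request:
{"op": "jog_arm", "data": {
  "series": "0 0 0 0 0 0 183;0 0 0 0 0 0 183"
}}

```text
clock: 1.7
eef_pos: [548.6, 30.5, 403.0]
eef_rot: [0.001, 1.0, 0.0, -0.001]
ft_force: [0.4, 0.5, 0.2]
width: 24.2
finger_force: 0.0
```

```bash
python3 - <<'E'
from h import *
st(); go(555,23.5,84,90)
E
```

```text
t1.7 gp [548.4  30.5 248.3] yaw 89.86 q [0.1 0.2 0.  1.4 0.  0.1] F [0.4 0.5 0.2] w 24.2 ff 0.0
555 23.5 84 -> [ -6.6  -7.  164.3] [ 0. -0. -0.]
```

Request:
{"op": "jog_arm", "data": {
  "series": "-6.5 -7 50 0 0 0 183;-6.5 -7 100 0 0 0 183;-6.5 -7 130 0 0 0 183;-6.5 -7 150 0 0 0 183;-6.5 -7 163 0 0 0 183;-6.5 -7 163 0 0 0 183"
}}

```text
clock: 2.3
eef_pos: [553.6, 25.6, 239.5]
eef_rot: [-0.001, 1.0, -0.0, -0.001]
ft_force: [-0.2, -0.9, -0.2]
width: 24.0
finger_force: 0.0
```

```bash
python3 - <<'E'
from h import *
st()
f=viewer.grab_frame("scene");g=viewer.grab_frame("top")
cv2.imwrite("pics/a.png",np.hstack([cv2.resize(f["color"][160:310,250:450],(400,300)),cv2.resize(g["color"][200:350,130:330],(400,300))]))
E
```

```text
t2.3 gp [553.2  25.6  84.8] yaw 90.10 q [ 0.1  0.2 -0.3  1.1  0.   0. ] F [-0.2 -0.9 -0.2] w 24.0 ff 0.0
```

View pics/a.png

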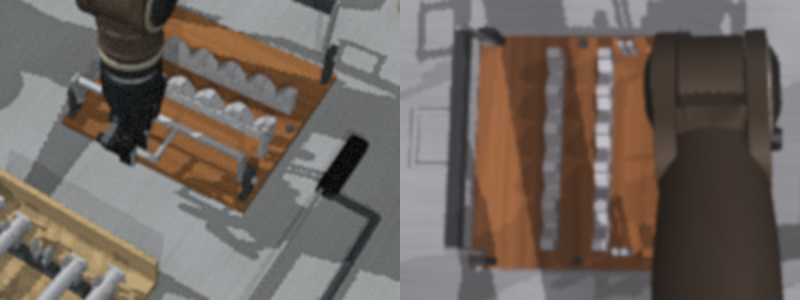

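Request:
{"op": "jog_arm", "data": {
  "series": "0 8 -11 0 0 0 183;0 16 -19 0 0 0 183;0 26 -26 0 0 0 183;0 37 -31 0 0 0 183;0 48 -34 0 0 0 183;0 60 -35 0 0 0 183;0 72 -34 0 0 0 183;0 83 -31 0 0 0 183;0 94 -26 0 0 0 183;0 100 -22 0 0 0 183;0 100 -22 0 0 0 183;0 100 -22 0 0 0 183"
}}

```text
clock: 3.6
eef_pos: [554.4, 124.8, 262.2]
eef_rot: [-0.0, 1.0, -0.0, -0.001]
ft_force: [-0.4, -0.2, 1.1]
width: 23.7
finger_force: 0.0
```

Request:
{"op": "jog_arm", "data": {
  "series": "0 0 0 0 0 0 183;0 0 0 0 0 0 183;0 0 -40 0 0 0 183;0 0 -80 0 0 0 183;0 0 -100 0 0 0 183;0 0 -100 0 0 0 183"
}}

```text
clock: 4.2
eef_pos: [555.3, 124.4, 366.7]
eef_rot: [0.0, 1.0, 0.001, 0.003]
ft_force: [-0.2, -0.1, -0.3]
width: 24.2
finger_force: 0.0
```

```bash
python3 - <<'E'
from h import *
st(); go(481,-191.5,170,-2)
f=viewer.grab_frame("scene")
cv2.imwrite("pics/b.png",cv2.resize(f["color"][120:365,190:450],None,fx=2.2,fy=2.2))
E
```

```text
t4.2 gp [556.3 124.6 212. ] yaw 89.97 q [ 0.2  0.2 -0.   1.3 -0.   0.2] F [-0.2 -0.1 -0.3] w 24.2 ff 0.0
481 -191.5 170 -> [  74.4 -316.    41.1] [0.  0.  1.6]
```

View pics/b.png

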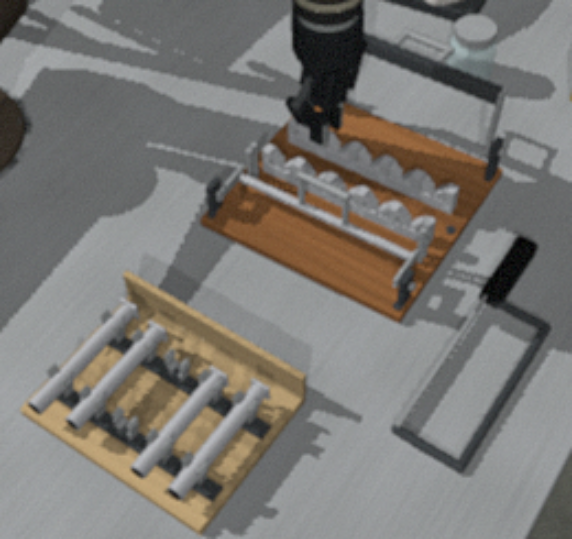

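```bash
python3 - <<'E'
from h import *
go(432.6,-198,150,-2.1)
E
```

```text
432.6 -198 150 -> [ 122.5 -322.5   59.1] [0.  0.  1.6]
```

Request:
{"op": "jog_arm", "data": {
  "series": "122.5 -322.5 30 0 0 1.607 154;122.5 -322.5 30 0 0 1.607 154;122.5 -322.5 30 0 0 1.607 154;122.5 -322.5 30 0 0 1.607 154;122.5 -322.5 30 0 0 1.607 154;122.5 -322.5 30 0 0 1.607 154;122.5 -322.5 30 0 0 1.607 154;122.5 -322.5 30 0 0 1.607 154;122.5 -322.5 59 0 0 1.607 154;122.5 -322.5 59 0 0 1.607 154;122.5 -322.5 59 0 0 1.607 154;122.5 -322.5 59 0 0 1.607 154"
}}

```text
clock: 5.45
eef_pos: [431.5, -197.9, 302.2]
eef_rot: [0.72, 0.694, -0.0, -0.001]
ft_force: [0.3, -0.4, 1.2]
width: 33.9
finger_force: 0.0
```

Request:
{"op": "jog_arm", "data": {
  "series": "0 0 0 0 0 0 154;0 0 0 0 0 0 154"
}}

```text
clock: 5.65
eef_pos: [432.0, -197.8, 303.4]
eef_rot: [0.719, 0.695, -0.0, -0.0]
ft_force: [0.1, 0.1, 0.4]
width: 33.8
finger_force: 0.0
```

```bash
python3 - <<'E'
from h import *
st(); go(432.6,-198,50,-2.1)
g=viewer.grab_frame("top");f=viewer.grab_frame("scene")
cv2.imwrite("pics/c.png",np.hstack([cv2.resize(f["color"][220:370,180:330],(400,400)),cv2.resize(g["color"][220:350,300:430],(400,400))]))
E
```

```text
t5.7 gp [ 431.9 -197.8  148.7] yaw -1.96 q [-0.4  0.1 -0.3  1.2 -0.   1.2] F [0.1 0.1 0.4] w 33.8 ff 0.0
432.6 -198 50 -> [-0.2  0.6 98.7] [-0. -0.  0.]
```

View pics/c.png

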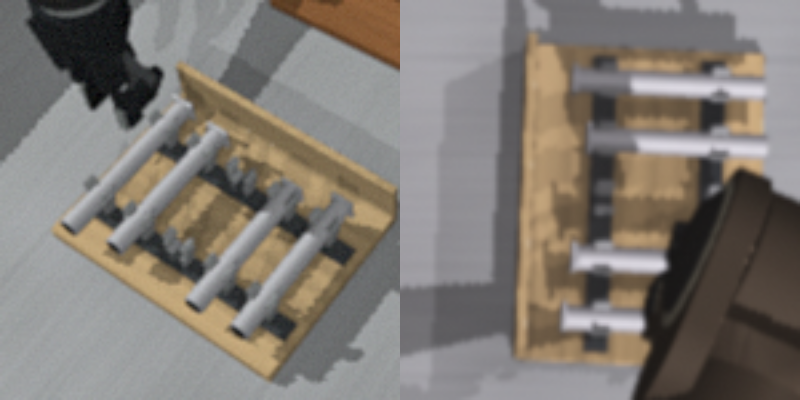

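Request:
{"op": "jog_arm", "data": {
  "series": "0 0.5 50 0 0 0 154;0 0.5 75 0 0 0 154;0 0.5 90 0 0 0 154;0 0.5 98 0 0 0 154;0 0.5 98 0 0 0 154;0 0.5 98 0 0 0 255;0 0.5 98 0 0 0 255;0 0.5 98 0 0 0 255;0 0.5 98 0 0 0 255;0 0.5 98 0 0 0 255"
}}

```text
clock: 6.75
eef_pos: [433.0, -198.1, 206.6]
eef_rot: [0.72, 0.694, 0.0, 0.001]
ft_force: [-1.0, -0.6, 6.1]
width: 18.0
finger_force: 58.9
```

```bash
python3 - <<'E'
from h import *
st()
E
```

```text
t6.8 gp [ 433.3 -198.2   51.9] yaw -2.06 q [-0.4  0.1 -0.5  1.   0.   1.2] F [-1.  -0.6  6.1] w 18.0 ff 58.9
```

Request:
{"op": "jog_arm", "data": {
  "series": "0 0 -3 0 0 0 255;0 0 -6 0 0 0 255;0 0 -10 0 0 0 255;0 0 -16 0 0 0 255;0 0 -25 0 0 0 255;0 0 -60 0 0 0 255;0 0 -100 0 0 0 255;0 0 -120 0 0 0 255;0 0 -120 0 0 0 255"
}}

```text
clock: 7.65
eef_pos: [433.5, -198.3, 330.4]
eef_rot: [0.72, 0.694, 0.001, 0.004]
ft_force: [0.7, 0.0, -0.8]
width: 18.0
finger_force: 59.5
```

```bash
python3 - <<'E'
from h import *
st(); go(459,225,170,0)
f=viewer.grab_frame("scene");g=viewer.grab_frame("top")
cv2.imwrite("pics/d.png",np.hstack([cv2.resize(f["color"][190:370,150:330],(400,400)),cv2.resize(g["color"][220:350,300:430],(400,400))]))
E
```

```text
t7.7 gp [ 434.6 -198.8  175.7] yaw -2.06 q [-0.4  0.  -0.3  1.2 -0.   1.2] F [ 0.7  0.  -0.8] w 18.0 ff 59.5
459 225 170 -> [424.   10.2   4.5] [ 0.  0. -0.]
```

View pics/d.png

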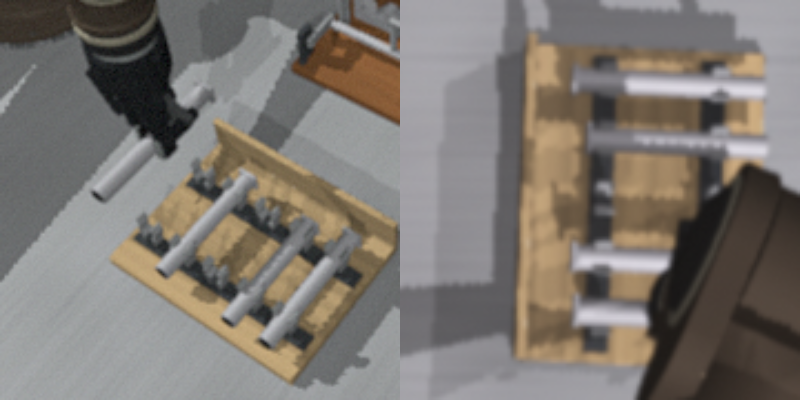

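Request:
{"op": "jog_arm", "data": {
  "series": "50 1 -3 0 0 0 255;100 2 -3 0 0 -0.036 255;424 10 4 0 0 -0.036 255;424 10 4 0 0 -0.036 255;424 10 4 0 0 -0.036 255;424 10 4 0 0 -0.036 255;424 10 4 0 0 -0.036 255;424 10 4 0 0 -0.036 255;424 10 4 0 0 -0.036 255;424 10 4 0 0 -0.036 255;424 10 4 0 0 -0.036 255;424 10 4 0 0 -0.036 255"
}}

```text
clock: 8.95
eef_pos: [457.6, 224.5, 321.0]
eef_rot: [0.707, 0.707, -0.001, -0.0]
ft_force: [-0.0, 0.6, 0.2]
width: 18.2
finger_force: 59.5
```

```bash
python3 - <<'E'
from h import *
st(); go(459,223,53,0)
E
```

```text
t8.9 gp [457.4 224.4 166.3] yaw -0.05 q [ 0.5  0.1 -0.2  1.2 -0.   2. ] F [-0.   0.6  0.2] w 18.2 ff 59.5
459 223 53 -> [ -1.4   1.5 113.3] [-0.  0. -0.]
```

Request:
{"op": "jog_arm", "data": {
  "series": "-1 1.5 50 0 0 0 255;-1 1.5 85 0 0 0 255;-1 1.5 103 0 0 0 255;-1 1.5 109 0 0 0 255;-1 1.5 112 0 0 0 255;-1 1.5 112 0 0 0 255"
}}

```text
clock: 9.55
eef_pos: [459.8, 224.1, 210.5]
eef_rot: [0.707, 0.707, 0.001, 0.0]
ft_force: [0.4, 1.1, -0.2]
width: 18.2
finger_force: 59.5
```

```bash
python3 - <<'E'
from h import *
st(); go(459,223,52,0)
E
```

```text
t9.6 gp [460.  224.1  55.8] yaw -0.06 q [ 0.5  0.2 -0.4  1.  -0.   2. ] F [ 0.4  1.1 -0.2] w 18.2 ff 59.5
459 223 52 -> [-1.1 -0.8  3.8] [ 0. -0. -0.]
```

Request:
{"op": "jog_arm", "data": {
  "series": "0 0 2 0 0 0 255;0 0 4 0 0 0 255;0 0 5 0 0 0 255;0 0 5 0 0 0 255"
}}

```text
clock: 9.95
eef_pos: [459.7, 224.6, 208.2]
eef_rot: [0.707, 0.707, 0.002, 0.001]
ft_force: [-6.7, -3.7, 20.2]
width: 18.0
finger_force: 61.9
```

Request:
{"op": "jog_arm", "data": {
  "series": "0 -1.5 -1 0 0 0 255;0 -1.5 -1 0 0 0 255"
}}

```text
clock: 10.15
eef_pos: [458.1, 224.7, 206.8]
eef_rot: [0.707, 0.707, 0.001, 0.0]
ft_force: [0.5, 0.2, 0.0]
width: 18.3
finger_force: 59.5
```

```bash
python3 - <<'E'
from h import *
st(); print(ctrl.observe()["ft_torque"])
E
```

```text
t10.2 gp [458.4 224.8  52.1] yaw 0.01 q [ 0.5  0.2 -0.4  1.  -0.   2. ] F [0.5 0.2 0. ] w 18.3 ff 59.5
[ 0. -0.  0.]
```

Request:
{"op": "jog_arm", "data": {
  "series": "-2 0 0 0 0 0 255;-4 0 0 0 0 0 255;-6 0 0 0 0 0 255;-8 0 0 0 0 0 255;-8 0 0 0 0 0 255"
}}

```text
clock: 10.65
eef_pos: [458.2, 217.1, 206.6]
eef_rot: [0.707, 0.707, 0.001, -0.001]
ft_force: [-1.6, 4.1, 6.7]
width: 18.0
finger_force: 58.4
```

Request:
{"op": "jog_arm", "data": {
  "series": "-1 0 0 0 0 0 255;-2 0 0 0 0 0 255;-2 0 0 0 0 0 255"
}}

```text
clock: 10.95
eef_pos: [458.2, 215.3, 206.6]
eef_rot: [0.707, 0.707, 0.001, -0.001]
ft_force: [-2.8, 4.4, 6.5]
width: 17.9
finger_force: 58.4
```

Request:
{"op": "jog_arm", "data": {
  "series": "-1 0 0 0 0 0 255;-1 0 0 0 0 0 255"
}}

```text
clock: 11.15
eef_pos: [458.3, 214.5, 206.6]
eef_rot: [0.707, 0.707, 0.002, -0.001]
ft_force: [-1.6, 5.7, 5.9]
width: 18.0
finger_force: 58.4
```

Request:
{"op": "jog_arm", "data": {
  "series": "-1 0 0 0 0 0 255;-1 0 0 0 0 0 255"
}}

```text
clock: 11.35
eef_pos: [458.3, 214.1, 206.6]
eef_rot: [0.707, 0.708, 0.002, -0.002]
ft_force: [-3.2, 9.6, 4.6]
width: 18.3
finger_force: 58.4
```

Request:
{"op": "jog_arm", "data": {
  "series": "-1 0 0 0 0 0 255;-1 0 0 0 0 0 255"
}}

```text
clock: 11.55
eef_pos: [458.3, 213.6, 206.7]
eef_rot: [0.706, 0.708, 0.003, -0.003]
ft_force: [-3.1, 13.8, 3.4]
width: 18.0
finger_force: 58.4
```

Request:
{"op": "jog_arm", "data": {
  "series": "-1 0 0 0 0 0 255;-1 0 0 0 0 0 255"
}}

```text
clock: 11.75
eef_pos: [458.4, 213.3, 206.8]
eef_rot: [0.706, 0.708, 0.004, -0.004]
ft_force: [-3.6, 17.0, 2.8]
width: 18.2
finger_force: 58.5
```

Request:
{"op": "jog_arm", "data": {
  "series": "0 0 0 0 0 0 170;0 0 0 0 0 0 165;0 0 0 0 0 0 165;0 0 -30 0 0 0 160;0 0 -80 0 0 0 160;0 0 -120 0 0 0 154;0 0 -120 0 0 0 154"
}}

```text
clock: 12.45
eef_pos: [459.2, 210.7, 331.5]
eef_rot: [0.707, 0.707, 0.004, 0.002]
ft_force: [0.3, 0.5, 0.8]
width: 33.9
finger_force: 0.0
```

```bash
python3 - <<'E'
from h import *
st(); go(480.9,-192,150,-2.1)
F={n:viewer.grab_frame(n) for n in("top","scene")}
cv2.imwrite("pics/e.png",np.hstack([cv2.resize(F["scene"]["color"][140:300,260:440],(400,356)),cv2.resize(F["top"]["color"][200:350,150:320],(400,353))[:353]]) if 0 else np.hstack([cv2.resize(F["scene"]["color"][140:300,260:440],(400,356)),cv2.resize(F["top"]["color"][200:350,150:320],(400,356))]))
E
```

```text
t12.4 gp [460.5 211.2 176.8] yaw -0.03 q [ 0.4  0.1 -0.2  1.2 -0.   2. ] F [0.3 0.5 0.8] w 33.9 ff 0.0
480.9 -192 150 -> [-402.8   21.7   25.6] [ 0. -0.  0.]
```

View pics/e.png

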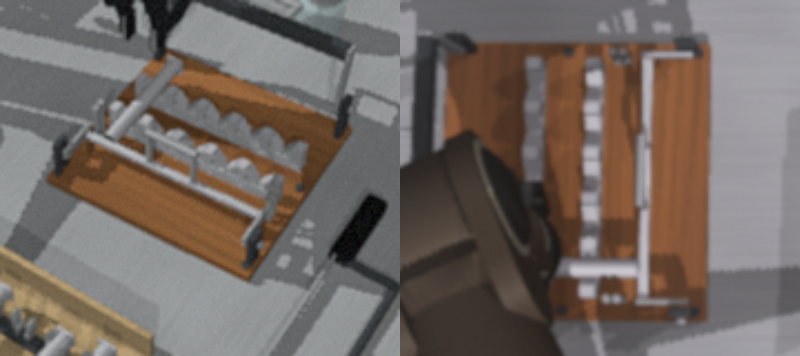

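Request:
{"op": "jog_arm", "data": {
  "series": "-403 21.5 0 0 0 0.036 154;-403 21.5 0 0 0 0.036 154;-403 21.5 0 0 0 0.036 154;-403 21.5 0 0 0 0.036 154;-403 21.5 0 0 0 0.036 154;-403 21.5 0 0 0 0.036 154;-403 21.5 0 0 0 0.036 154;-403 21.5 25 0 0 0.036 154;-403 21.5 25 0 0 0.036 154;-403 21.5 25 0 0 0.036 154;-403 21.5 25 0 0 0.036 154"
}}

```text
clock: 13.65
eef_pos: [479.0, -191.9, 299.8]
eef_rot: [0.72, 0.694, -0.0, -0.001]
ft_force: [0.2, 0.0, -0.7]
width: 33.9
finger_force: 0.0
```

```bash
cat >> h.py <<'E'
def sticks(n="scene",box=(190,450,120,365),z=50,pts=None):
    "bright grey samples: print V,S along given world points to verify tube presence"
    f=viewer.grab_frame(n);h=cv2.cvtColor(f["color"],cv2.COLOR_BGR2HSV)
    return [tuple(h[int(round(v)),int(round(u)),1:]) for u,v in proj(f,pts)]
E
python3 - <<'E'
from h import *
st(); go(480.9,-192,50,-2.1)
# tubes seen by scene cam: top surface at three points each
for nm,a,b in(("g1",(458,205),(458,145)),("t2",(481,-150),(478,-265)),("t4",(578.5,-150),(574,-265)),("t5",(626.5,-150),(622,-265))):
    P=[(a[0]+(b[0]-a[0])*k,a[1]+(b[1]-a[1])*k,58) for k in(0,.3,.6,.9)]
    print(nm,sticks(pts=P))
E
```

```text
t13.7 gp [ 478.7 -191.7  145.1] yaw -2.07 q [-0.4  0.1 -0.3  1.2  0.   1.2] F [ 0.2  0.  -0.7] w 33.9 ff 0.0
480.9 -192 50 -> [-0.1  2.1 95.1] [-0. -0.  0.]
g1 [(np.uint8(8), np.uint8(121)), (np.uint8(10), np.uint8(129)), (np.uint8(10), np.uint8(128)), (np.uint8(5), np.uint8(188))]
t2 [(np.uint8(4), np.uint8(171)), (np.uint8(9), np.uint8(196)), (np.uint8(10), np.uint8(197)), (np.uint8(7), np.uint8(193))]
t4 [(np.uint8(9), np.uint8(120)), (np.uint8(8), np.uint8(188)), (np.uint8(5), np.uint8(192)), (np.uint8(5), np.uint8(191))]
t5 [(np.uint8(4), np.uint8(125)), (np.uint8(8), np.uint8(194)), (np.uint8(11), np.uint8(192)), (np.uint8(7), np.uint8(194))]
```

Request:
{"op": "jog_arm", "data": {
  "series": "0 1.5 50 0 0 0 154;0 1.5 75 0 0 0 154;0 1.5 88 0 0 0 154;0 1.5 95 0 0 0 154;0 1.5 95 0 0 0 154;0 1.5 95 0 0 0 255;0 1.5 95 0 0 0 255;0 1.5 95 0 0 0 255;0 1.5 95 0 0 0 255;0 1.5 95 0 0 0 255"
}}

```text
clock: 14.85
eef_pos: [481.4, -192.7, 207.2]
eef_rot: [0.72, 0.694, 0.001, 0.001]
ft_force: [-1.5, 1.4, 6.8]
width: 18.2
finger_force: 58.8
```

Request:
{"op": "jog_arm", "data": {
  "series": "0 0 -3 0 0 0 255;0 0 -6 0 0 0 255;0 0 -10 0 0 0 255;0 0 -16 0 0 0 255;0 0 -25 0 0 0 255;0 0 -60 0 0 0 255;0 0 -100 0 0 0 255;0 0 -120 0 0 0 255;0 0 -120 0 0 0 255"
}}

```text
clock: 15.75
eef_pos: [481.8, -193.0, 330.6]
eef_rot: [0.72, 0.694, 0.002, 0.004]
ft_force: [0.2, -0.1, -0.6]
width: 18.0
finger_force: 59.5
```

```bash
python3 - <<'E'
from h import *
st(); go(506,224,170,0)
E
```

```text
t15.8 gp [ 483.  -193.4  175.9] yaw -2.06 q [-0.4  0.1 -0.2  1.2 -0.   1.2] F [ 0.2 -0.1 -0.6] w 18.0 ff 59.5
506 224 170 -> [417.6   9.1   4.8] [ 0.  0. -0.]
```

Request:
{"op": "jog_arm", "data": {
  "series": "50 1 -3 0 0 0 255;100 2 -3 0 0 -0.036 255;417 9 4 0 0 -0.036 255;417 9 4 0 0 -0.036 255;417 9 4 0 0 -0.036 255;417 9 4 0 0 -0.036 255;417 9 4 0 0 -0.036 255;417 9 4 0 0 -0.036 255;417 9 4 0 0 -0.036 255;417 9 4 0 0 -0.036 255;417 9 4 0 0 -0.036 255;417 9 4 0 0 -0.036 255"
}}

```text
clock: 16.95
eef_pos: [504.8, 222.5, 321.6]
eef_rot: [0.708, 0.707, -0.0, 0.0]
ft_force: [0.7, -0.4, -0.1]
width: 18.0
finger_force: 59.5
```

```bash
python3 - <<'E'
from h import *
st(); go(505.6,224,56,0)
E
```

```text
t16.9 gp [504.8 222.4 166.9] yaw -0.09 q [ 0.4  0.2 -0.1  1.2 -0.   2. ] F [ 0.7 -0.4 -0.1] w 18.0 ff 59.5
505.6 224 56 -> [  1.6   0.8 110.9] [-0.  0. -0.]
```

Request:
{"op": "jog_arm", "data": {
  "series": "1 -0.5 50 0 0 0 255;1 -0.5 85 0 0 0 255;1 -0.5 103 0 0 0 255;1 -0.5 109 0 0 0 255;1 -0.5 111 0 0 0 255;1 -0.5 111 0 0 0 255"
}}

```text
clock: 17.55
eef_pos: [505.0, 224.3, 211.8]
eef_rot: [0.708, 0.707, 0.001, 0.0]
ft_force: [0.4, -1.0, -0.3]
width: 18.1
finger_force: 59.6
```

Request:
{"op": "jog_arm", "data": {
  "series": "0 0 1.5 0 0 0 255;0 0 3 0 0 0 255;0 0 3 0 0 0 255"
}}

```text
clock: 17.85
eef_pos: [504.8, 225.0, 208.5]
eef_rot: [0.707, 0.707, 0.001, 0.0]
ft_force: [0.4, -0.6, 2.3]
width: 17.7
finger_force: 59.9
```

Request:
{"op": "jog_arm", "data": {
  "series": "0 0.7 1.2 0 0 0 255;0 0.7 1.2 0 0 0 255"
}}

```text
clock: 18.05
eef_pos: [505.8, 225.1, 207.4]
eef_rot: [0.707, 0.707, 0.001, 0.001]
ft_force: [3.0, -0.2, 3.7]
width: 18.1
finger_force: 60.1
```

Request:
{"op": "jog_arm", "data": {
  "series": "-2 0 0 0 0 0 255;-4 0 0 0 0 0 255;-6 0 0 0 0 0 255;-8 0 0 0 0 0 255;-8 0 0 0 0 0 255"
}}

```text
clock: 18.55
eef_pos: [505.9, 217.0, 207.2]
eef_rot: [0.707, 0.707, 0.001, 0.0]
ft_force: [4.4, 3.0, 4.1]
width: 18.2
finger_force: 60.0
```

Request:
{"op": "jog_arm", "data": {
  "series": "-1 0 0 0 0 0 255;-2 0 0 0 0 0 255;-2 0 0 0 0 0 255"
}}

```text
clock: 18.85
eef_pos: [505.9, 215.2, 207.2]
eef_rot: [0.707, 0.707, 0.001, 0.0]
ft_force: [4.7, 3.1, 3.8]
width: 18.1
finger_force: 60.0
```

Request:
{"op": "jog_arm", "data": {
  "series": "-1 0 0 0 0 0 255;-1 0 0 0 0 0 255"
}}

```text
clock: 19.05
eef_pos: [505.9, 214.2, 207.2]
eef_rot: [0.707, 0.707, 0.001, 0.0]
ft_force: [4.6, 2.9, 3.5]
width: 18.1
finger_force: 60.0
```

Request:
{"op": "jog_arm", "data": {
  "series": "-1 0 0 0 0 0 255;-1 0 0 0 0 0 255"
}}

```text
clock: 19.25
eef_pos: [505.9, 213.2, 207.2]
eef_rot: [0.707, 0.707, 0.001, 0.0]
ft_force: [4.5, 2.9, 2.9]
width: 18.0
finger_force: 60.0
```

Request:
{"op": "jog_arm", "data": {
  "series": "-1 0 0 0 0 0 255;-1 0 0 0 0 0 255"
}}

```text
clock: 19.45
eef_pos: [505.9, 212.7, 207.3]
eef_rot: [0.707, 0.707, 0.002, -0.0]
ft_force: [4.3, 6.3, 2.9]
width: 17.8
finger_force: 60.0
```

Request:
{"op": "jog_arm", "data": {
  "series": "-1 0 0 0 0 0 255;-1 0 0 0 0 0 255"
}}

```text
clock: 19.65
eef_pos: [505.9, 212.4, 207.3]
eef_rot: [0.707, 0.707, 0.003, -0.001]
ft_force: [3.5, 9.5, 2.4]
width: 17.8
finger_force: 59.9
```

Request:
{"op": "jog_arm", "data": {
  "series": "-1 0 0 0 0 0 255;-1.5 0 0 0 0 0 255;-1.5 0 0 0 0 0 255"
}}

```text
clock: 19.95
eef_pos: [505.9, 211.8, 207.4]
eef_rot: [0.706, 0.708, 0.004, -0.002]
ft_force: [2.8, 15.4, 1.6]
width: 18.3
finger_force: 59.9
```

Request:
{"op": "jog_arm", "data": {
  "series": "0 0 0 0 0 0 170;0 0 0 0 0 0 165;0 0 0 0 0 0 165;0 0 -30 0 0 0 160;0 0 -80 0 0 0 160;0 0 -120 0 0 0 154;0 0 -120 0 0 0 154"
}}

```text
clock: 20.65
eef_pos: [506.1, 209.4, 332.2]
eef_rot: [0.707, 0.707, 0.004, 0.002]
ft_force: [0.9, 0.5, 0.4]
width: 33.6
finger_force: 0.0
```

```bash
python3 - <<'E'
from h import *
st(); go(577,-198,150,-2.1)
E
```

```text
t20.6 gp [507.3 209.9 177.5] yaw -0.03 q [ 0.4  0.2 -0.1  1.2 -0.   2. ] F [0.9 0.5 0.4] w 33.6 ff 0.0
577 -198 150 -> [-407.4   70.9   26.9] [ 0. -0.  0.]
```

Request:
{"op": "jog_arm", "data": {
  "series": "-407 71 0 0 0 0.036 154;-407 71 0 0 0 0.036 154;-407 71 0 0 0 0.036 154;-407 71 0 0 0 0.036 154;-407 71 0 0 0 0.036 154;-407 71 0 0 0 0.036 154;-407 71 0 0 0 0.036 154;-407 71 25 0 0 0.036 154;-407 71 25 0 0 0.036 154;-407 71 25 0 0 0.036 154;-407 71 25 0 0 0.036 154"
}}

```text
clock: 21.75
eef_pos: [575.6, -197.3, 300.7]
eef_rot: [0.72, 0.694, -0.0, -0.001]
ft_force: [-0.4, 0.5, -0.4]
width: 34.2
finger_force: 0.0
```

```bash
python3 - <<'E'
from h import *
st(); go(577,-198.5,50,-2.1)
for nm,a,b in(("g1",(458,205),(458,145)),("g2",(506,205),(506,145)),("t4",(578.5,-150),(574,-265)),("t5",(626.5,-150),(622,-265))):
    P=[(a[0]+(b[0]-a[0])*k,a[1]+(b[1]-a[1])*k,58) for k in(0,.3,.6,.9)]
    print(nm,[tuple(map(int,q)) for q in sticks(pts=P)])
E
```

```text
t21.8 gp [ 575.3 -197.1  146. ] yaw -2.09 q [-0.3  0.3 -0.1  1.2  0.   1.3] F [-0.4  0.5 -0.4] w 34.2 ff 0.0
577 -198.5 50 -> [-1.2  1.6 96. ] [-0. -0.  0.]
g1 [(8, 124), (6, 131), (8, 130), (6, 131)]
g2 [(6, 123), (12, 125), (5, 113), (6, 119)]
t4 [(4, 200), (4, 193), (8, 195), (8, 196)]
t5 [(4, 193), (6, 200), (8, 199), (7, 196)]
```

Request:
{"op": "jog_arm", "data": {
  "series": "0 1 50 0 0 0 154;0 1 75 0 0 0 154;0 1 88 0 0 0 154;0 1 95.5 0 0 0 154;0 1 95.5 0 0 0 154;0 1 95.5 0 0 0 255;0 1 95.5 0 0 0 255;0 1 95.5 0 0 0 255;0 1 95.5 0 0 0 255;0 1 95.5 0 0 0 255"
}}

```text
clock: 22.95
eef_pos: [577.5, -197.8, 207.7]
eef_rot: [0.72, 0.694, 0.001, 0.001]
ft_force: [-1.4, 1.7, 6.2]
width: 17.6
finger_force: 58.8
```

Request:
{"op": "jog_arm", "data": {
  "series": "0 0 -3 0 0 0 255;0 0 -6 0 0 0 255;0 0 -10 0 0 0 255;0 0 -16 0 0 0 255;0 0 -25 0 0 0 255;0 0 -60 0 0 0 255;0 0 -100 0 0 0 255;0 0 -120 0 0 0 255;0 0 -120 0 0 0 255"
}}

```text
clock: 23.85
eef_pos: [578.0, -198.0, 331.6]
eef_rot: [0.72, 0.694, 0.002, 0.004]
ft_force: [0.6, -0.1, -0.7]
width: 18.3
finger_force: 59.5
```

```bash
python3 - <<'E'
from h import *
st(); go(554,224,170,0)
E
```

```text
t23.9 gp [ 579.3 -198.5  176.9] yaw -2.06 q [-0.3  0.3  0.   1.3 -0.   1.3] F [ 0.6 -0.1 -0.7] w 18.3 ff 59.5
554 224 170 -> [420.9 -39.2   5.5] [ 0.  0. -0.]
```

Request:
{"op": "jog_arm", "data": {
  "series": "50 -4 -3 0 0 0 255;100 -9 -3 0 0 -0.036 255;421 -39 4 0 0 -0.036 255;421 -39 4 0 0 -0.036 255;421 -39 4 0 0 -0.036 255;421 -39 4 0 0 -0.036 255;421 -39 4 0 0 -0.036 255;421 -39 4 0 0 -0.036 255;421 -39 4 0 0 -0.036 255;421 -39 4 0 0 -0.036 255;421 -39 4 0 0 -0.036 255;421 -39 4 0 0 -0.036 255"
}}

```text
clock: 25.05
eef_pos: [553.3, 223.5, 321.8]
eef_rot: [0.707, 0.707, -0.0, 0.0]
ft_force: [0.0, -0.2, -0.3]
width: 17.9
finger_force: 59.5
```

```bash
python3 - <<'E'
from h import *
st(); go(554,224,56,0)
E
```

```text
t25.1 gp [553.2 223.4 167.1] yaw -0.05 q [ 0.4  0.3 -0.   1.3 -0.   2. ] F [ 0.  -0.2 -0.3] w 17.9 ff 59.5
554 224 56 -> [  0.5   0.8 111.1] [-0.  0. -0.]
```

Request:
{"op": "jog_arm", "data": {
  "series": "0 0 50 0 0 0 255;0 0 85 0 0 0 255;0 0 103 0 0 0 255;0 0 109 0 0 0 255;0 0 111 0 0 0 255;0 0 111 0 0 0 255"
}}

```text
clock: 25.65
eef_pos: [553.9, 223.9, 212.1]
eef_rot: [0.707, 0.707, 0.001, 0.0]
ft_force: [0.6, -0.7, -1.3]
width: 17.9
finger_force: 59.5
```

Request:
{"op": "jog_arm", "data": {
  "series": "0 0 1.5 0 0 0 255;0 0 3 0 0 0 255;0 0 3 0 0 0 255"
}}

```text
clock: 25.95
eef_pos: [553.5, 224.5, 208.6]
eef_rot: [0.707, 0.707, 0.0, 0.0]
ft_force: [1.7, -0.2, -0.7]
width: 18.1
finger_force: 59.5
```

Request:
{"op": "jog_arm", "data": {
  "series": "0 0.4 1.2 0 0 0 255;0 0.4 1.2 0 0 0 255"
}}

```text
clock: 26.15
eef_pos: [554.1, 224.6, 207.7]
eef_rot: [0.707, 0.707, 0.001, 0.0]
ft_force: [0.7, -0.3, 3.8]
width: 18.3
finger_force: 60.2
```

Request:
{"op": "jog_arm", "data": {
  "series": "-2 0 0 0 0 0 255;-4 0 0 0 0 0 255;-6 0 0 0 0 0 255;-8 0 0 0 0 0 255;-8 0 0 0 0 0 255"
}}

```text
clock: 26.65
eef_pos: [554.1, 216.7, 207.7]
eef_rot: [0.707, 0.707, 0.001, -0.0]
ft_force: [0.7, 3.5, 5.5]
width: 18.0
finger_force: 60.3
```

Request:
{"op": "jog_arm", "data": {
  "series": "-1 0 0 0 0 0 255;-2 0 0 0 0 0 255;-2 0 0 0 0 0 255"
}}

```text
clock: 26.95
eef_pos: [554.1, 215.6, 207.7]
eef_rot: [0.707, 0.707, 0.002, -0.001]
ft_force: [0.4, 7.8, 4.8]
width: 18.1
finger_force: 60.1
```

Request:
{"op": "jog_arm", "data": {
  "series": "-1 0 0 0 0 0 255;-1 0 0 0 0 0 255"
}}

```text
clock: 27.15
eef_pos: [554.2, 215.3, 207.7]
eef_rot: [0.707, 0.708, 0.003, -0.002]
ft_force: [1.4, 12.1, 4.1]
width: 17.9
finger_force: 60.0
```

Request:
{"op": "jog_arm", "data": {
  "series": "-1 0 0 0 0 0 255;-1.5 0 0 0 0 0 255;-1.5 0 0 0 0 0 255"
}}

```text
clock: 27.45
eef_pos: [554.1, 214.7, 207.7]
eef_rot: [0.706, 0.708, 0.004, -0.003]
ft_force: [-0.2, 15.9, 2.5]
width: 18.2
finger_force: 59.9
```

Request:
{"op": "jog_arm", "data": {
  "series": "0 0 0 0 0 0 170;0 0 0 0 0 0 165;0 0 0 0 0 0 165;0 0 -30 0 0 0 160;0 0 -80 0 0 0 160;0 0 -120 0 0 0 154;0 0 -120 0 0 0 154"
}}

```text
clock: 28.15
eef_pos: [554.8, 211.9, 333.0]
eef_rot: [0.707, 0.707, 0.004, 0.002]
ft_force: [1.2, 0.8, -0.1]
width: 33.9
finger_force: 0.0
```

```bash
python3 - <<'E'
from h import *
st(); go(625,-199,150,-2.1)
E
```

```text
t28.1 gp [556.1 212.3 178.3] yaw -0.04 q [ 0.4  0.3 -0.   1.3 -0.   1.9] F [ 1.2  0.8 -0.1] w 33.9 ff 0.0
625 -199 150 -> [-410.9   70.2   27.8] [ 0. -0.  0.]
```

Request:
{"op": "jog_arm", "data": {
  "series": "-411 70 0 0 0 0.036 154;-411 70 0 0 0 0.036 154;-411 70 0 0 0 0.036 154;-411 70 0 0 0 0.036 154;-411 70 0 0 0 0.036 154;-411 70 0 0 0 0.036 154;-411 70 0 0 0 0.036 154;-411 70 26 0 0 0.036 154;-411 70 26 0 0 0.036 154;-411 70 26 0 0 0.036 154;-411 70 26 0 0 0.036 154"
}}

```text
clock: 29.25
eef_pos: [623.3, -199.0, 299.8]
eef_rot: [0.72, 0.694, -0.0, -0.001]
ft_force: [0.4, 0.7, 0.6]
width: 33.7
finger_force: 0.0
```

```bash
python3 - <<'E'
from h import *
st(); go(625.3,-199,50,-2.1)
for nm,a,b in(("g1",(458,205),(458,145)),("g2",(506,205),(506,145)),("g3",(554,205),(554,145)),("t5",(626.5,-150),(622,-265))):
    P=[(a[0]+(b[0]-a[0])*k,a[1]+(b[1]-a[1])*k,58) for k in(0,.3,.6,.9)]
    print(nm,[tuple(map(int,q)) for q in sticks(pts=P)])
g=viewer.grab_frame("top");cv2.imwrite("pics/f.png",cv2.resize(g["color"][200:350,150:400],(800,480),interpolation=cv2.INTER_CUBIC))
E
```

```text
t29.2 gp [ 622.9 -198.9  145.1] yaw -2.11 q [-0.3  0.4  0.1  1.3  0.   1.3] F [0.4 0.7 0.6] w 33.7 ff 0.0
625.3 -199 50 -> [ 0.   2.2 95.1] [-0. -0. -0.]
g1 [(9, 108), (5, 108), (5, 110), (9, 110)]
g2 [(6, 121), (10, 131), (9, 112), (7, 117)]
g3 [(12, 131), (4, 115), (4, 136), (8, 124)]
t5 [(23, 45), (6, 200), (9, 200), (8, 200)]
```

View pics/f.png

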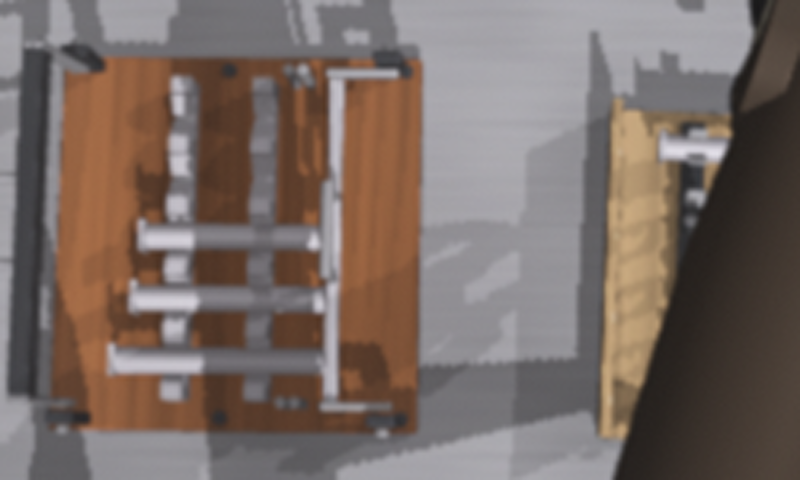

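Request:
{"op": "jog_arm", "data": {
  "series": "0 1.5 50 0 0 0 154;0 1.5 75 0 0 0 154;0 1.5 88 0 0 0 154;0 1.5 94.5 0 0 0 154;0 1.5 94.5 0 0 0 154;0 1.5 94.5 0 0 0 255;0 1.5 94.5 0 0 0 255;0 1.5 94.5 0 0 0 255;0 1.5 94.5 0 0 0 255;0 1.5 94.5 0 0 0 255"
}}

```text
clock: 30.5
eef_pos: [625.6, -199.2, 208.1]
eef_rot: [0.72, 0.694, 0.001, 0.001]
ft_force: [-2.2, 0.8, 5.5]
width: 18.2
finger_force: 58.7
```

Request:
{"op": "jog_arm", "data": {
  "series": "0 0 -3 0 0 0 255;0 0 -6 0 0 0 255;0 0 -10 0 0 0 255;0 0 -16 0 0 0 255;0 0 -25 0 0 0 255;0 0 -60 0 0 0 255;0 0 -100 0 0 0 255;0 0 -120 0 0 0 255;0 0 -120 0 0 0 255"
}}

```text
clock: 31.4
eef_pos: [626.0, -199.4, 332.4]
eef_rot: [0.72, 0.694, 0.002, 0.004]
ft_force: [0.5, 0.3, 0.1]
width: 17.9
finger_force: 59.6
```

```bash
python3 - <<'E'
from h import *
st(); go(602.2,224.5,170,0)
E
```

```text
t31.4 gp [ 627.4 -199.9  177.7] yaw -2.06 q [-0.3  0.4  0.1  1.3 -0.   1.3] F [0.5 0.3 0.1] w 17.9 ff 59.6
602.2 224.5 170 -> [422.8 -39.1   6.2] [ 0.  0. -0.]
```

Request:
{"op": "jog_arm", "data": {
  "series": "50 -4 -3 0 0 0 255;100 -9 -3 0 0 -0.036 255;423 -39 4 0 0 -0.036 255;423 -39 4 0 0 -0.036 255;423 -39 4 0 0 -0.036 255;423 -39 4 0 0 -0.036 255;423 -39 4 0 0 -0.036 255;423 -39 4 0 0 -0.036 255;423 -39 4 0 0 -0.036 255;423 -39 4 0 0 -0.036 255;423 -39 4 0 0 -0.036 255;423 -39 4 0 0 -0.036 255"
}}

```text
clock: 32.6
eef_pos: [601.5, 224.1, 322.1]
eef_rot: [0.707, 0.707, -0.0, 0.0]
ft_force: [0.3, -0.5, -1.0]
width: 17.5
finger_force: 59.6
```

```bash
python3 - <<'E'
from h import *
st(); go(602.2,224.5,56,0)
E
```

```text
t32.6 gp [601.4 224.  167.4] yaw -0.05 q [ 0.4  0.4  0.1  1.3 -0.   1.9] F [ 0.3 -0.5 -1. ] w 17.5 ff 59.6
602.2 224.5 56 -> [  0.5   0.8 111.4] [-0.  0. -0.]
```

Request:
{"op": "jog_arm", "data": {
  "series": "0 0 50 0 0 0 255;0 0 85 0 0 0 255;0 0 103 0 0 0 255;0 0 109 0 0 0 255;0 0 111 0 0 0 255;0 0 111 0 0 0 255"
}}

```text
clock: 33.2
eef_pos: [602.0, 224.5, 212.5]
eef_rot: [0.707, 0.707, 0.001, 0.0]
ft_force: [-0.4, 0.1, -1.2]
width: 17.9
finger_force: 59.6
```

Request:
{"op": "jog_arm", "data": {
  "series": "0 0 1.5 0 0 0 255;0 0 3 0 0 0 255;0 0 3 0 0 0 255"
}}

```text
clock: 33.5
eef_pos: [601.6, 225.1, 208.9]
eef_rot: [0.707, 0.707, 0.0, 0.0]
ft_force: [0.8, 0.5, -0.6]
width: 18.2
finger_force: 59.6
```

Request:
{"op": "jog_arm", "data": {
  "series": "0 0.4 0.8 0 0 0 255;0 0.4 0.8 0 0 0 255"
}}

```text
clock: 33.7
eef_pos: [602.1, 225.2, 208.2]
eef_rot: [0.707, 0.707, 0.001, 0.0]
ft_force: [0.2, -0.0, 2.3]
width: 18.1
finger_force: 59.9
```

Request:
{"op": "jog_arm", "data": {
  "series": "-2 0 0.3 0 0 0 255;-4 0 0.3 0 0 0 255;-6 0 0.3 0 0 0 255;-8 0 0.3 0 0 0 255;-8 0 0.3 0 0 0 255"
}}

```text
clock: 34.2
eef_pos: [602.1, 217.3, 208.1]
eef_rot: [0.707, 0.707, 0.001, -0.0]
ft_force: [0.2, 3.6, 5.3]
width: 18.4
finger_force: 60.0
```

Request:
{"op": "jog_arm", "data": {
  "series": "-1 0 0 0 0 0 255;-2 0 0 0 0 0 255;-2 0 0 0 0 0 255"
}}

```text
clock: 34.5
eef_pos: [602.1, 215.5, 208.2]
eef_rot: [0.707, 0.707, 0.001, -0.0]
ft_force: [-0.3, 4.9, 6.6]
width: 18.1
finger_force: 60.0
```

Request:
{"op": "jog_arm", "data": {
  "series": "-1 0 0 0 0 0 255;-1 0 0 0 0 0 255"
}}

```text
clock: 34.7
eef_pos: [602.1, 214.5, 208.1]
eef_rot: [0.707, 0.707, 0.001, -0.0]
ft_force: [-1.0, 3.4, 5.0]
width: 17.8
finger_force: 60.0
```

Request:
{"op": "jog_arm", "data": {
  "series": "-1 0 0 0 0 0 255;-1 0 0 0 0 0 255"
}}

```text
clock: 34.9
eef_pos: [602.1, 213.5, 208.2]
eef_rot: [0.707, 0.707, 0.001, -0.0]
ft_force: [-0.8, 4.4, 5.6]
width: 18.4
finger_force: 60.0
```

Request:
{"op": "jog_arm", "data": {
  "series": "-1 0 0 0 0 0 255;-1 0 0 0 0 0 255"
}}

```text
clock: 35.1
eef_pos: [602.1, 213.0, 208.2]
eef_rot: [0.707, 0.707, 0.002, -0.001]
ft_force: [-0.4, 7.3, 5.0]
width: 18.2
finger_force: 60.0
```

Request:
{"op": "jog_arm", "data": {
  "series": "-1 0 0 0 0 0 255;-1 0 0 0 0 0 255"
}}

```text
clock: 35.3
eef_pos: [602.1, 212.7, 208.2]
eef_rot: [0.707, 0.708, 0.002, -0.001]
ft_force: [0.8, 9.5, 4.3]
width: 18.4
finger_force: 60.0
```

Request:
{"op": "jog_arm", "data": {
  "series": "-1 0 0 0 0 0 255;-1.5 0 0 0 0 0 255;-1.5 0 0 0 0 0 255"
}}

```text
clock: 35.6
eef_pos: [602.2, 212.1, 208.2]
eef_rot: [0.706, 0.708, 0.003, -0.002]
ft_force: [-0.2, 14.8, 3.5]
width: 18.4
finger_force: 59.9
```

Request:
{"op": "jog_arm", "data": {
  "series": "0 0 0 0 0 0 170;0 0 0 0 0 0 165;0 0 0 0 0 0 165;0 0 -30 0 0 0 160;0 0 -80 0 0 0 160;0 0 -120 0 0 0 154;0 0 -120 0 0 0 154"
}}

```text
clock: 36.3
eef_pos: [602.9, 209.3, 333.8]
eef_rot: [0.707, 0.707, 0.004, 0.002]
ft_force: [2.3, 0.2, -0.4]
width: 34.1
finger_force: 0.0
```

```bash
python3 - <<'E'
from h import *
st(); go(554.5,391.5,210,90)
E
```

```text
t36.3 gp [604.3 209.7 179.1] yaw -0.04 q [ 0.3  0.3  0.1  1.3 -0.   1.9] F [ 2.3  0.2 -0.4] w 34.1 ff 0.0
554.5 391.5 210 -> [182.2 -48.3 -30.9] [ 0.   0.  -1.6]
```

Request:
{"op": "jog_arm", "data": {
  "series": "0 0 -50 0 0 -0.15 183;182 -48 -50 0 0 -1.572 183;182 -48 -50 0 0 -1.572 183;182 -48 -50 0 0 -1.572 183;182 -48 -50 0 0 -1.572 183;182 -48 -50 0 0 -1.572 183;182 -48 -50 0 0 -1.572 183;182 -48 -50 0 0 -1.572 183;182 -48 -50 0 0 -1.572 183;182 -48 -50 0 0 -1.572 183;182 -48 -50 0 0 -1.572 183;182 -48 -50 0 0 -1.572 183"
}}

```text
clock: 37.5
eef_pos: [554.0, 391.1, 376.1]
eef_rot: [-0.0, 1.0, -0.001, -0.001]
ft_force: [0.5, 1.0, 0.6]
width: 24.1
finger_force: 0.0
```

```bash
python3 - <<'E'
from h import *
st(); go(554.5,391.5,139,90)
F={n:viewer.grab_frame(n) for n in("top","scene")}
cv2.imwrite("pics/g.png",np.hstack([cv2.resize(F["scene"]["color"][140:300,260:440],(400,400),interpolation=cv2.INTER_CUBIC),cv2.resize(F["top"]["color"][195:345,130:290],(400,400),interpolation=cv2.INTER_CUBIC)]))
E
```

```text
t37.5 gp [553.8 390.9 221.4] yaw 90.04 q [ 0.6  0.4  0.3  1.4 -0.   0.6] F [0.5 1.  0.6] w 24.1 ff 0.0
554.5 391.5 139 -> [-0.6  0.5 82.4] [-0. -0.  0.]
```

View pics/g.png

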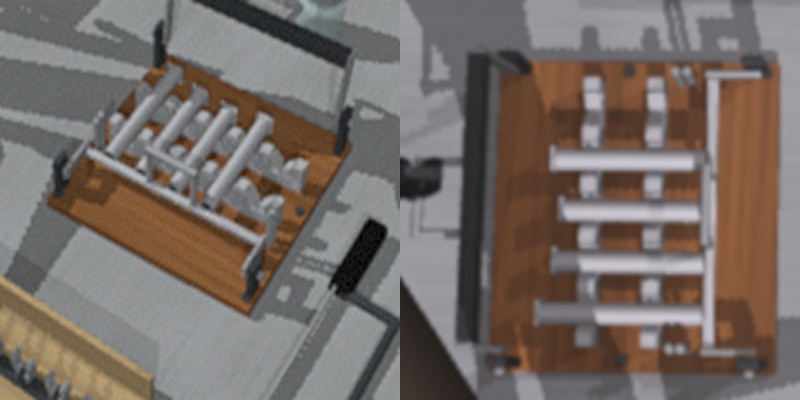

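```bash
python3 - <<'E'
from h import *
f=viewer.grab_frame("top");g=cv2.cvtColor(f["color"],cv2.COLOR_BGR2HSV).astype(np.float32)
# profiles along tube (z=58): sat and val, world y from 150 to 110 and foot region
for x in(458.2,506.2,554.2,602.2):
    ys=np.arange(146,116,-2.);P=[(x,y,58) for y in ys];q=proj(f,P).astype(np.float32)
    v=cv2.remap(g,q[None,:,0],q[None,:,1],cv2.INTER_LINEAR)[0]
    print(x,"V",v[:,2].astype(int),"S",v[:,1].astype(int))
    ys=np.arange(312,264,-2.);q=proj(f,[(x,y,58) for y in ys]).astype(np.float32)
    v=cv2.remap(g,q[None,:,0],q[None,:,1],cv2.INTER_LINEAR)[0]
    k=np.argmax(v[:,1]<50);print("  foot y",ys[k],v[max(0,k-2):k+3,1].astype(int))
cv2.imwrite("pics/i.png",cv2.resize(f["color"][240:325,235:275],None,fx=7,fy=7,interpolation=cv2.INTER_CUBIC))
E
```

```text
458.2 V [193 193 193 193 192 193 190 179 164 157 174 189 191 173 136] S [10 10 10 10 10 10 10 10 11 11 11 10 10 13 30]
  foot y 294.0 [128  82  38  13   8]
506.2 V [192 192 194 193 193 194 194 186 164 159 171 187 187 167 151] S [ 9  9 10  9  9  9  9  9 10 10 11 10 10 16 56]
  foot y 280.0 [124  90  33  14  11]
554.2 V [193 193 194 193 187 162 140 136 149 158 158 169 182 184 163] S [10  9  9  9  9  9  9  9  8  8  8  9  8 12 34]
  foot y 274.0 [110  69  22  12  11]
602.2 V [194 189 167 145 131 128 128 124 112 106 116 139 158 156 146] S [10 10 11 11 12 11 10 10 11 10  9 11 11 19 52]
  foot y 284.0 [114  60  19  11  11]
```

View pics/i.png

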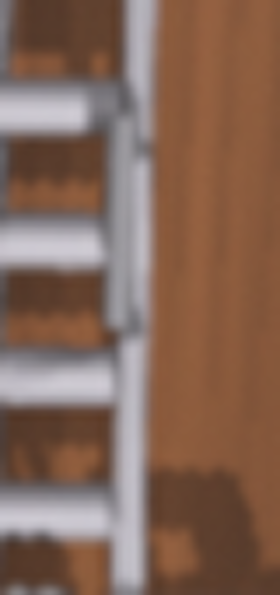

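Request:
{"op": "jog_arm", "data": {
  "series": "-0.5 0.5 45 0 0 0 183;-0.5 0.5 65 0 0 0 183;-0.5 0.5 82 0 0 0 183;-0.5 0.5 82 0 0 0 183"
}}

```text
clock: 38.05
eef_pos: [553.7, 391.4, 292.0]
eef_rot: [-0.0, 1.0, -0.002, -0.002]
ft_force: [0.5, -0.2, 0.2]
width: 24.3
finger_force: 0.0
```

```bash
python3 - <<'E'
from h import *
st()
E
```

```text
t38.0 gp [553.  391.  137.3] yaw 90.00 q [ 0.6  0.4  0.1  1.3 -0.   0.6] F [ 0.5 -0.2  0.2] w 24.3 ff 0.0
```

Request:
{"op": "jog_arm", "data": {
  "series": "0 -9 -7 0 0 0 183;0 -17 -13 0 0 0 183;0 -25 -17 0 0 0 183;0 -33 -20 0 0 0 183;0 -41 -22.5 0 0 0 183;0 -49 -24.5 0 0 0 183;0 -58 -25.5 0 0 0 183;0 -66 -26 0 0 0 183;0 -74 -25.5 0 0 0 183;0 -83 -24.5 0 0 0 183;0 -91 -22.5 0 0 0 183;0 -99 -20 0 0 0 183"
}}

```text
clock: 39.25
eef_pos: [554.4, 292.2, 314.8]
eef_rot: [-0.001, 1.0, -0.0, -0.0]
ft_force: [0.1, -2.5, -1.7]
width: 23.9
finger_force: 1.0
```

Request:
{"op": "jog_arm", "data": {
  "series": "0 -8 3.5 0 0 0 183;0 -15.5 7 0 0 0 183;0 -22.5 11.5 0 0 0 183;0 -29.5 16.5 0 0 0 183;0 -35.5 22.5 0 0 0 183;0 -41.5 28.5 0 0 0 183;0 -45 33.5 0 0 0 183;0 -46 34 0 0 0 183;0 -46 34 0 0 0 183;0 -46 34 0 0 0 183;0 -46 34 0 0 0 183"
}}

```text
clock: 40.35
eef_pos: [554.6, 247.3, 281.6]
eef_rot: [-0.001, 1.0, 0.0, 0.0]
ft_force: [-0.3, 0.6, -1.5]
width: 24.2
finger_force: 0.0
```

```bash
python3 - <<'E'
from h import *
st()
E
```

```text
t40.4 gp [554.7 247.4 126.9] yaw 90.09 q [ 0.4  0.3 -0.1  1.2  0.   0.4] F [-0.3  0.6 -1.5] w 24.2 ff 0.0
```

Request:
{"op": "jog_arm", "data": {
  "series": "0 0 -30 0 0 0 183;0 0 -60 0 0 0 183;0 -40 -70 0 0 0 183;0 -80 -70 0 0 0 183;0 -123 -70 0 0 0 183;0 -123 -70 0 0 0 183;0 -123 -70 0 0 0 183"
}}

```text
clock: 41.05
eef_pos: [554.7, 123.3, 351.6]
eef_rot: [0.0, 1.0, 0.0, 0.0]
ft_force: [0.2, -0.4, 0.2]
width: 24.3
finger_force: 0.0
```

```bash
python3 - <<'E'
from h import *
st(); go(554.5,124.3,107,90)
F={n:viewer.grab_frame(n) for n in("top","scene")}
cv2.imwrite("pics/j.png",np.hstack([cv2.resize(F["scene"]["color"][140:300,260:440],(400,400),interpolation=cv2.INTER_CUBIC),cv2.resize(F["top"]["color"][195:345,130:290],(400,400),interpolation=cv2.INTER_CUBIC)]))
E
```

```text
t41.0 gp [554.8 123.4 196.9] yaw 89.97 q [ 0.2  0.2 -0.1  1.3  0.   0.2] F [ 0.2 -0.4  0.2] w 24.3 ff 0.0
554.5 124.3 107 -> [ 0.3  1.  89.9] [ 0.  0. -0.]
```

View pics/j.png

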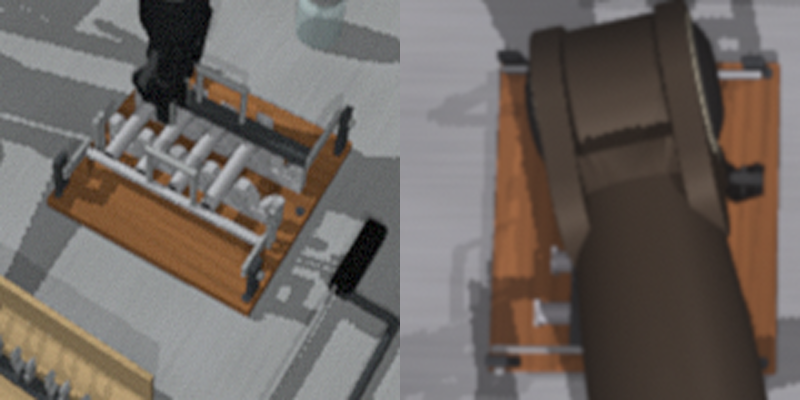

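Request:
{"op": "jog_arm", "data": {
  "series": "0 1 45 0 0 0 183;0 1 75 0 0 0 183;0 1 90 0 0 0 183;0 1 90 0 0 0 183"
}}

```text
clock: 41.55
eef_pos: [553.7, 126.1, 258.4]
eef_rot: [-0.002, 1.0, -0.0, -0.002]
ft_force: [-0.8, -0.2, -0.2]
width: 24.3
finger_force: 0.0
```

Request:
{"op": "jog_arm", "data": {
  "series": "0 -6 -4 0 0 0 183;0 -16.5 -9 0 0 0 183;0 -28 -12 0 0 0 183;0 -40 -13 0 0 0 183;0 -52 -12 0 0 0 183;0 -63 -9 0 0 0 183;0 -74 -4 0 0 0 183;0 -84 3 0 0 0 183;0 -92 11 0 0 0 183;0 -100 21 0 0 0 183;0 -101 21 0 0 0 183;0 -101 21 0 0 0 183"
}}

```text
clock: 42.75
eef_pos: [554.5, 23.6, 239.4]
eef_rot: [-0.0, 1.0, -0.0, -0.001]
ft_force: [0.5, 0.7, -0.3]
width: 24.2
finger_force: 0.0
```

Request:
{"op": "jog_arm", "data": {
  "series": "0 0 0 0 0 0 183;0 0 -40 0 0 0 183;0 0 -90 0 0 0 183;0 -50 -120 0 0 0 183;0 -100 -120 0 0 0 183;0 -150 -120 0 0 0 183;0 -200 -120 0 0 0 183;0 -240 -120 0 0 0 183;0 -240 -120 0 0 0 183;0 -240 -120 0 0 0 183"
}}

```text
clock: 43.75
eef_pos: [555.0, -216.9, 360.2]
eef_rot: [0.0, 1.0, 0.0, 0.0]
ft_force: [-0.2, 0.5, -0.9]
width: 24.3
finger_force: 0.0
```

```bash
python3 - <<'E'
from h import *
st()
F={n:viewer.grab_frame(n) for n in("top","scene")}
cv2.imwrite("pics/k.png",np.hstack([cv2.resize(F["scene"]["color"][140:300,260:440],(400,400),interpolation=cv2.INTER_CUBIC),cv2.resize(F["top"]["color"][195:345,130:300],(400,353+47),interpolation=cv2.INTER_CUBIC)]))
f=F["top"];g=cv2.cvtColor(f["color"],cv2.COLOR_BGR2HSV).astype(np.float32)
for x in(458.2,506.2,554.2,602.2):
  for n,ys in(("foot",np.arange(312,264,-1.)),("plain",np.arange(112,145,1.))):
    q=proj(f,[(x,y,58) for y in ys]).astype(np.float32)
    v=cv2.remap(g,q[None,:,0],q[None,:,1],cv2.INTER_LINEAR)[0]
    k=np.argmax(v[:,1]<60);print(x,n,ys[k],v[max(0,k-2):k+3,1].astype(int))
E
```

```text
t43.8 gp [ 555.  -216.8  205.5] yaw 89.96 q [-0.4  0.3  0.   1.3  0.  -0.4] F [-0.2  0.5 -0.9] w 24.3 ff 0.0
458.2 foot 295.0 [100  74  52  33  15]
458.2 plain 128.0 [105  68  31  20  15]
506.2 foot 281.0 [95 73 46 19 16]
506.2 plain 129.0 [99 60 22 11 10]
554.2 foot 276.0 [95 65 45 25 11]
554.2 plain 128.0 [114  81  53  34  16]
602.2 foot 285.0 [102  80  54  27  16]
602.2 plain 128.0 [116  87  48  16  14]
```

View pics/k.png

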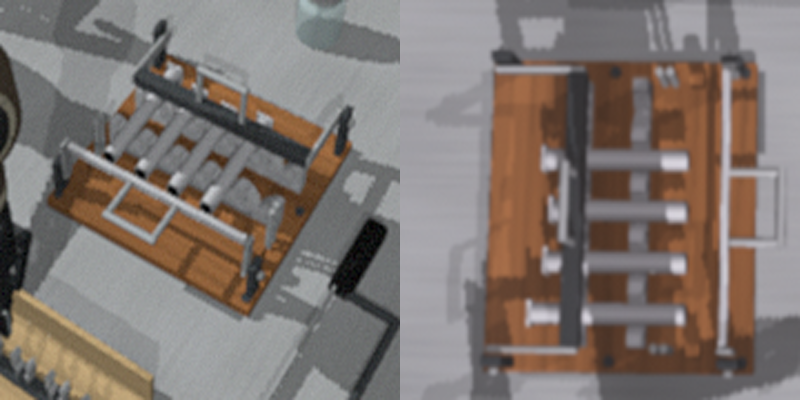

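```bash
python3 -c "
from station import ticket; print(ticket.sign_off())"
```

```text
the job is handed in; nothing more can be done
None
```

I handed the job in at about 44 s with all four tubes in grooves 1 to 4, their plain ends level within about 1 mm in the last picture, the hold-down bar lowered onto them and the stop flipped back up; the hand-in returned no verdict.

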